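# Line up the sample pots on the counting strip by size

## Task

Line up the four white-capped sample pots on the grey strip in order of size, each standing upright in the middle of its own ring: the largest on the ring beside the red knob, then the next smaller and so on, with the smallest beside the white knob. Leave the glue stick and the red and black date stamp standing where they are, and let go of everything at the end.

Things in the scene. Friction and masses are not known exactly. Their poses are not given: they have to be found in the camera images.
- pot_smallest: The smallest of the four: sealed sample pot, yellow with a ribbed white screw cap, 30 mm in diameter across the cap (the body below is about 3.5 mm narrower), 34 mm tall, the cap being its top 13 mm. Stands upright. Origin at the centre of its underside, z up along its axis; its yaw means nothing.
- pot_second: The second smallest of the four: sealed sample pot, yellow with a ribbed white screw cap, 41 mm in diameter across the cap (the body below is about 3.5 mm narrower), 44 mm tall, the cap being its top 13 mm. Stands upright. Origin at the centre of its underside, z up along its axis; its yaw means nothing.
- pot_third: The second largest of the four: sealed sample pot, yellow with a ribbed white screw cap, 52 mm in diameter across the cap (the body below is about 3.5 mm narrower), 55 mm tall, the cap being its top 13 mm. Stands upright. Origin at the centre of its underside, z up along its axis; its yaw means nothing.
- pot_largest: The largest of the four: sealed sample pot, yellow with a ribbed white screw cap, 64 mm in diameter across the cap (the body below is about 3.5 mm narrower), 68 mm tall, the cap being its top 13 mm. Stands upright. Origin at the centre of its underside, z up along its axis; its yaw means nothing.
- strip: Flat grey counting strip lying fixed on the desk, 440 mm long, 90 mm wide, 12 mm thick. Its top carries four black rings (72 mm outer diameter, painted, no relief) in a row along its length, 95 mm apart: their centres are at y = -142.5, -47.5, +47.5 and +142.5 mm, x = 0 in its frame. Origin at the centre of its underside, on the desk top; y along its length, x across it, z up.
- red_knob: Red knob fixed upright on top of the grey strip at one end of its long centre line, 18 mm in diameter and 21 mm tall, 202.5 mm from the strip's centre and 60 mm from the centre of the nearest ring; the white knob is at the other end. Which end is which changes from start to start. Origin at the centre of its underside, 12 mm above the desk.
- white_knob: White knob fixed upright on top of the grey strip at one end of its long centre line, 18 mm in diameter and 21 mm tall, 202.5 mm from the strip's centre and 60 mm from the centre of the nearest ring; the red knob is at the other end. Which end is which changes from start to start. Origin at the centre of its underside, 12 mm above the desk.
- glue_stick: Glue stick, yellow tube with a red cap, 26 mm in diameter, 87 mm tall, standing loose on the robot's side of the pots; a bystander. Origin at the centre of its underside, z up.
- date_stamp: Red and black date stamp with a round black handle, 26 x 52 x 80 mm, standing loose on the robot's side of the pots; a bystander. Origin at the centre of its underside, z up.
Mind the look-alikes: they are no part of the job. Leave any blue or brown look-alike of the pot_smallest alone.

How it is judged:
By the outcome, as a careful person would: the job done as asked, in the order asked, and still so for the second after the job is handed in, with the robot touching nothing.
It also fails if it takes over 99 s, if anything falls off the work surface, if the arm or the gripper's body presses on something with over 40 N, if the wrist force passes 120 N, or if a joint passes its speed limit or range.

## Robot

A 6-joint arm with a two-finger parallel gripper is mounted at the origin on a cart in front of the work surface, level with it; the furniture and walls round the work are solid. World frame = base frame: x ahead of the robot, y to its left, z up, the work surface at z = 0. Lengths are in mm, angles in rad, forces in N, time in s.
With the tool pointing down it reaches from about 350 to 975 mm from the base axis. Payload 7.1 kg.
Tool frame: the origin (TCP) lies midway between the tips of the shut fingers; the grasp point (between the pads) lies 19 mm behind it; z points along the fingers, y is the line along which they close (so a half turn about z gives the same grasp; the last joint's range is limited). The gripper opens to 88 mm and grips with 3 to 60 N. Pads are 20 mm wide; open, the fingers measure 115 mm over their backs; the gripper's body (75 mm by 178 mm) begins 61 mm behind the grasp point.
Start: joints at [1.235, 0.423, 1.63, -0, 1.089, -0.019], TCP at [194.673, 593.892, 222.675] pointing down, gripper open.
Joint ranges: [-3, 3], [-0.9, 2.11], [0.09, 2.58], [-1.31, 4.45], [0.11, 2.69], [-2.54, 2.54]. Speed limits (rad/s): [2.39, 2.39, 3.01, 3.14, 3.14, 3.14].

## Interface

Orientations are given as a rotation vector (axis times angle).
In Python, from workcell import status, eyes, ticket gives the robot as it stands.
- The arm moves only by the shell command python3 -m jog [OPENING], which reads ROWS from standard input. ROWS is a JSON list of rows, 1 to 5 of them, each an object with the fields d (a list: dx, dy, dz in fractions of the full range, 1 being 600 mm), rot (a list: a rotation vector rx, ry, rz in normalised numbers (1 is 120 degrees)); a field left out counts as zero; each row shifts and turns the commanded pose from where the row before left it, along the tool's axes as they then stand; what a row does not reach is not made up. A row lasts 1/12 s, in which the tool goes at most 41.7 mm and 0.125 rad, less where a joint would pass 70% of its speed; a pose out of reach is approached as far as the arm can. OPENING is the finger opening in mm, set as the command begins (- or left out keeps the last). The fingers move at their own pace and stop on an object; the grip force is fixed at half the most. Time passes only in rows, so rows that do not move let the fingers close. It prints the time, the measured TCP pose, the force, the opening and the grip force at its end. Shift and turn numbers lie between -1 and 1, and a call with a number outside is refused. Input that does not fit is refused with a message, and nothing moves.
- status.get_obs(): the state, without advancing time (a new reading comes with each control period).
- eyes.get_image(name): name is "side" or "top" or "wrist"; returns a dict with "img" (384x512x3 uint8, red, green, blue), "range_z" (384x512 float32, mm along the optical axis (not along the pixel's ray), 0 where there is no reading), "fx", "fy", "cx", "cy" (pixels), "R" (3x3) and "t" (3): a world point X has camera coordinates R X + t. Camera axes: x right, y down, z forward; pixel columns grow to the right and rows downward; lengths in mm; the calibration is good to about 2 mm. A picture is of the moment at which its call begins.
- ticket.close_job(): hands the job in; it is judged then, once.
The state is a dict: "t": time; "qpos": joint angles; "qvel": joint speeds; "joint_torque": joint torques, N m; "ee_pos": TCP position; "orientation": TCP orientation; "ft_force": force on the tool from outside, world axes, zero at the start; "moment": the same for the moment, N m; "width": finger opening in mm; "grasp_force": force on a finger pad.
Only numpy, scipy, OpenCV 4.12 (cv2) and the standard library are available. Lean on these libraries where they do the work, as an engineer would, in place of code of your own. Each camera call takes 0.05 s, during which the arm holds its last target. There are 200 camera calls.

## Working session

There is one attempt and no reset: what is moved stays moved. The work goes in short steps, Python scripts to look and compute and a shell command to move; the robot and the scene stay as the last step left them, time stands still between calls to the robot, and variables do not carry over. Pictures are saved under pics/ and viewed, at most 14 in all, crops included, and the job is handed in when it is done.

```bash
ls; mkdir -p pics; python3 - <<'E'
from workcell import status,eyes
import cv2,numpy as np
o=status.get_obs();print({k:np.round(v,3) for k,v in o.items()})
for n in("top","side"):
    d=eyes.get_image(n);np.save(f'{n}0.npy',d,allow_pickle=True)
    cv2.imwrite(f'pics/{n}0.png',d['img'][:,:,::-1]);print(n,d['fx'],d['cx'],d['cy'],np.round(d['R'],3).tolist(),d['t'])
E
```

```text
pics
{'t': np.float64(0.0), 'qpos': array([ 1.235,  0.424,  1.631,  0.   ,  1.089, -0.019]), 'qvel': array([ 0.   ,  0.001, -0.002, -0.   ,  0.   , -0.001]), 'joint_torque': array([-0.0000e+00, -5.4465e+01, -2.7366e+01,  6.4000e-02,  2.3000e-02,
       -0.0000e+00]), 'ee_pos': array([194.487, 593.379, 221.912]), 'orientation': array([-4.950e-01, -3.102e+00,  2.000e-03]), 'ft_force': array([-0.332,  0.258,  0.265]), 'moment': array([0.015, 0.026, 0.021]), 'grasp_force': np.float64(0.0), 'width': np.float64(87.623)}
top 460.4571957450024 259.2757370526033 194.39637726375588 [[0.028, -1.0, 0.007], [-0.995, -0.028, -0.098], [0.099, -0.004, -0.995]] [ -14.2627827   517.05769718 1431.65127982]
side 420.8142912568651 256.0439054291735 187.04784841886595 [[0.963, -0.267, -0.028], [-0.127, -0.361, -0.924], [0.236, 0.893, -0.382]] [-484.80310765  106.00356135  993.88643679]
```

View pics/top0.png

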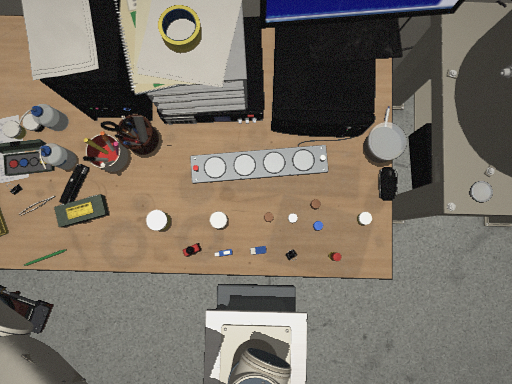

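View pics/side0.png

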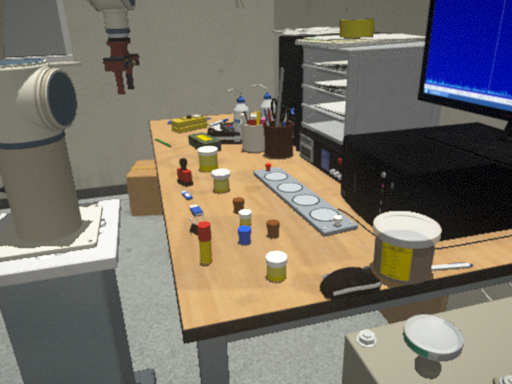

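The top view shows what could be taken for the pots:
- White-capped pots at about (157,220), (218,220), (293,218) and (365,218). These are the ones I want.
- Brown look-alikes at (268,217) and (315,204), and a blue one at (318,226).
- A big white bucket at (385,140) and the strip's rings and white knob at (323,158).

The red knob is at the left end, (195,168). The stamp is at (192,250) and the glue stick at (336,257). Next I measure these and check them in a close crop.

```bash
cat > h.py <<'E'
import cv2,numpy as np
from workcell import status,eyes
def cast(d,u,v,z):
    r=d['R'].T@np.array([(u-d['cx'])/d['fx'],(v-d['cy'])/d['fy'],1]);c=-d['R'].T@d['t']
    return c+r*(z-c[2])/r[2]
def pt(d,u,v,Z):
    return d['R'].T@(np.array([(u-d['cx'])/d['fx'],(v-d['cy'])/d['fy'],1])*Z-d['t'])
def blobs(d,m,amin=15):
    n,l,s,c=cv2.connectedComponentsWithStats(m.astype(np.uint8),connectivity=4)
    out=[]
    for i in range(1,n):
        if s[i,4]<amin: continue
        Z=np.median(d['range_z'][l==i]); out.append((c[i],s[i],pt(d,*c[i],Z)))
    return out
E
python3 - <<'E'
from h import *
d=np.load('top0.npy',allow_pickle=True).item()
im=d['img'].astype(int);mx=im.max(2);mn=im.min(2)
m=(mn>185)&(mx-mn<40);m[:130]=0;m[275:]=0;m[:,:140]=0;m[:,375:]=0
print('white')
for c,s,p in blobs(d,m,8): print(np.round(c,1),s[2:],np.round(p),'eqdia',round(np.sqrt(4*s[4]/np.pi)*1390/d['fx'],1))
hsv=cv2.cvtColor(d['img'],cv2.COLOR_RGB2HSV).astype(int);H=hsv[...,0]
r=((H<6)|(H>172))&(hsv[...,1]>150)&(hsv[...,2]>80);r[:130]=0;r[:,:170]=0;r[:,370:]=0;r[275:]=0
print('red')
for c,s,p in blobs(d,r,6): print(np.round(c,1),s[2:],np.round(p))
b=cv2.resize(d['img'][140:270,140:380],None,fx=3.3,fy=3.3,interpolation=cv2.INTER_CUBIC)
cv2.imwrite('pics/crop.png',b[:,:,::-1])
E
```

```text
white
[303.1 159.8] [ 19  19 298] [ 634. -138.   13.] eqdia 58.8
[273.7 162.1] [ 20  19 305] [624. -43.  13.] eqdia 59.5
[244.3 164.5] [ 20  20 307] [613.  51.  13.] eqdia 59.7
[322.7 156.9] [ 6  5 24] [ 642. -198.   32.] eqdia 16.7
[214.7 166.9] [ 20  19 305] [603. 146.  13.] eqdia 59.5
[197.3 179.9] [ 7  4 11] [559. 200.  12.] eqdia 11.3
[212.4 179.5] [6 2 8] [562. 152.  12.] eqdia 9.6
[156.  219.6] [ 21  20 328] [427. 313.  68.] eqdia 61.7
[217.8 219.4] [ 17  16 214] [433. 126.  55.] eqdia 49.8
[365.1 217.7] [ 13  13 127] [ 452. -331.   44.] eqdia 38.4
[292.5 217.4] [ 9  8 60] [ 447. -106.   34.] eqdia 26.4
[252.5 250.6] [ 5  6 24] [340.  17.  11.] eqdia 16.7
[226.6 252.1] [ 6  3 17] [333.  98.  10.] eqdia 14.0
[216.6 253.8] [ 4  4 13] [326. 130.   7.] eqdia 12.3
red
[195.3 167.6] [ 5  5 19] [596. 205.  33.]
[195.3 247.5] [ 8  8 38] [345. 193.  45.]
[185.1 252.3] [ 6  7 23] [330. 224.  46.]
[336.3 256.5] [ 9  8 56] [ 331. -235.   86.]
```

View pics/crop.png

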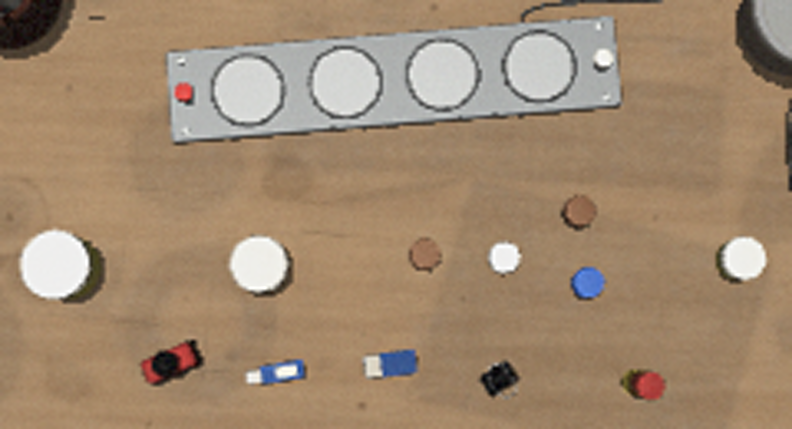

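The crop confirms the choice. The four plain white caps at crop pixels (55,265), (260,265), (743,259) and (504,258) measure 68, 55, 44 and 34 mm high, matching the largest, third, second and smallest pots. The brown and blue caps are look-alikes. The ring spacing comes out at about 95 mm, and the red knob is at the +y end. I'll close the fingers along the strip's length for every pick, and turn the tool first.

The manual's scale: shifts go in shares of 600 mm and turns go in shares of 120 degrees. Converting my numbers, -0.11 rad / 2.0944 = -0.0525.

```bash
cat > go.py <<'E'
import sys,numpy as np
from scipy.spatial.transform import Rotation as T
from workcell import status
o=status.get_obs();R=T.from_rotvec(o['orientation']).as_matrix();p=o['ee_pos']
g=np.array(list(map(float,sys.argv[1:4])))
s=np.array([-.108,.994,0]);W=np.column_stack([np.cross(s,[0,0,-1]),s,[0,0,-1]])
print('t %.2f pos'%o['t'],np.round(p,1),'tool delta',np.round(R.T@(g-p),1),'rot',np.round(T.from_matrix(R.T@W).as_rotvec(),3),'w %.1f F'%o['width'],np.round(o['ft_force'],1))
E
echo '[{"rot":[0,0,-0.0525]},{"rot":[0,0,-0.0525]},{"rot":[0,0,-0.0525]},{"rot":[0,0,-0.0449]},{}]' | python3 -m jog 84
python3 go.py 427 313 120
```

```text
t: 0.52
ee_pos: [194.6, 593.6, 222.2]
orientation: [0.173, -3.136, 0.001]
ft_force: [0.2, 0.2, -0.2]
width: 84.1
grasp_force: 0.0
t 0.52 pos [194.6 593.6 222.2] tool delta [-200.1 -304.4  102.4] rot [-0.001 -0.     0.002] w 84.1 F [ 0.2  0.2 -0.2]
```

Scaled: -30 mm / 600 = -0.05, -20 mm / 600 = -0.0333.

```bash
echo '[{"d":[-0.0333,-0.05,0.0167]},{"d":[-0.0333,-0.05,0.0167]},{"d":[-0.0333,-0.05,0.0167]},{"d":[-0.0333,-0.05,0.0167]},{"d":[-0.0333,-0.05,0.0167]}]' | python3 -m jog >/dev/null
echo '[{"d":[-0.0333,-0.05,0.0167]},{"d":[-0.0333,-0.05,0.0167]},{"d":[-0.0333,-0.05,0.0167]},{"d":[-0.0333,-0.05,0.0167]},{"d":[-0.0333,-0.05,0.0167]}]' | python3 -m jog >/dev/null
echo '[{"d":[0,-0.0067,0]},{},{}]' | python3 -m jog
python3 go.py 427 313 41
python3 - <<'E'
from h import *
d=eyes.get_image('wrist');np.save('w0.npy',d,allow_pickle=True);cv2.imwrite('pics/w0.png',d['img'][:,:,::-1])
E
```

```text
t: 1.6
ee_pos: [425.9, 313.2, 122.7]
orientation: [0.164, -3.137, -0.0]
ft_force: [0.7, -0.6, 0.7]
width: 84.0
grasp_force: 0.0
t 1.60 pos [425.9 313.2 122.7] tool delta [-1.1 -0.3 81.7] rot [ 0.    -0.    -0.004] w 84.0 F [ 0.7 -0.6  0.7]
```

View pics/w0.png

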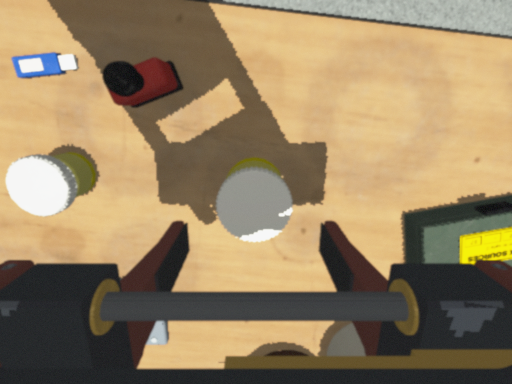

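The wrist view shows the largest pot's cap centred at about (254,204), midway between the fingers at columns 188 and 320. I'll check that point against the top-view position.

```bash
python3 - <<'E'
from h import *
d=np.load('w0.npy',allow_pickle=True).item()
for u,v in((254.5,204),(216.5,204),(293,204),(254.5,166),(254.5,242)):print(np.round(cast(d,u,v,68),1), d['range_z'][int(v),int(u)])
c=[b for b in blobs(d,((cv2.cvtColor(d['img'],cv2.COLOR_RGB2HSV)[...,1]<30)&(np.abs(d['range_z']-np.median(d['range_z'][200:208,250:258]))<8)),500)]
for b in c: print(np.round(b[0]),b[1],np.round(b[2],1))
E
```

```text
[422.5 314.6  68. ] 229.60785
[425.7 283.6  68. ] 233.47777
[419.2 346.1  68. ] 301.44254
[390.9 311.3  68. ] 243.42271
[456.9 318.2  68. ] 315.84338
[ 34. 170.] [   6  155   59   32 1204] [416.9 126.8  53.6]
[254. 202.] [ 216  168   76   68 4030] [421.4 313.9  66.8]
```

```bash
echo '[{"d":[0.0017,0,0.04]},{"d":[0,0,0.04]},{"d":[0,0,0.0333]},{"d":[0,0,0.0217]},{}]' | python3 -m jog
echo '[{},{},{},{},{}]' | python3 -m jog 40
echo '[{"d":[0,0,-0.0133]},{"d":[0,0,-0.0333]},{"d":[0,0,-0.0417]},{"d":[0,0,-0.0417]},{}]' | python3 -m jog
python3 go.py 603 146 120
```

```text
t: 2.07
ee_pos: [422.9, 313.5, 39.8]
orientation: [0.171, -3.134, 0.003]
ft_force: [0.3, -0.3, -0.4]
width: 84.0
grasp_force: 0.0
t: 2.48
ee_pos: [425.6, 313.7, 42.9]
orientation: [-0.168, 3.135, 0.002]
ft_force: [-2.4, 2.2, 6.1]
width: 63.3
grasp_force: 30.0
t: 2.9
ee_pos: [427.4, 314.3, 124.2]
orientation: [-0.168, 3.131, 0.006]
ft_force: [1.4, 0.3, -0.8]
width: 63.8
grasp_force: 30.0
t 2.90 pos [427.4 314.3 124.2] tool delta [-156.6 -186.1    4.6] rot [ 0.003  0.006 -0.001] w 63.8 F [ 1.4  0.3 -0.8]
```

The grip is at 63.8 mm, which fits the largest pot. Moving it to the ring by the red knob.

Scaled: -28 mm / 600 = -0.0467, -24 mm / 600 = -0.04.

```bash
echo '[{"d":[-0.0167,-0.02,0]},{"d":[-0.0333,-0.04,0]},{"d":[-0.04,-0.0467,0]},{"d":[-0.04,-0.0467,0]},{"d":[-0.04,-0.0467,0]}]' | python3 -m jog >/dev/null
echo '[{"d":[-0.04,-0.0467,0]},{"d":[-0.0333,-0.04,0]},{"d":[-0.0167,-0.0233,0]},{},{}]' | python3 -m jog
echo '[{},{},{}]' | python3 -m jog
python3 go.py 603 146 56
python3 - <<'E'
from h import *
d=eyes.get_image('wrist');np.save('w1.npy',d,allow_pickle=True);cv2.imwrite('pics/w1.png',d['img'][:,:,::-1])
E
```

```text
t: 3.73
ee_pos: [599.5, 144.0, 119.0]
orientation: [0.165, -3.136, -0.0]
ft_force: [-0.3, -0.1, -1.9]
width: 63.0
grasp_force: 30.0
t: 3.98
ee_pos: [599.1, 145.8, 119.6]
orientation: [0.171, -3.136, -0.0]
ft_force: [0.5, -0.6, -0.8]
width: 63.5
grasp_force: 30.0
t 3.98 pos [599.1 145.8 119.6] tool delta [-4.  -0.2 63.6] rot [ 0.    -0.001  0.001] w 63.5 F [ 0.5 -0.6 -0.8]
```

View pics/w1.png

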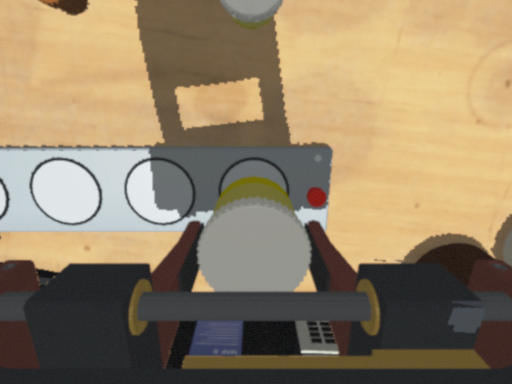

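The held pot's cap is centred at about (255,248). The target ring is at about (254,191) beside the red knob at (317,197), with its neighbours at (160,191) and (66,191). I'll work out the ring and cap offset from this one camera.

```bash
python3 - <<'E'
from h import *
d=np.load('w1.npy',allow_pickle=True).item()
print('cap',np.round(cast(d,255,247.5,145),1),'edges',[np.round(cast(d,u,248,145)[1]) for u in(199,311)],[np.round(cast(d,255,v,145)[0]) for v in(197,300)])
for u,v in((66,191),(160,191),(254,191),(317,197)):print(np.round(cast(d,u,v,12 if u<300 else 33),1))
t=np.load('top0.npy',allow_pickle=True).item()
g=t['img'].min(2)
# top: ring ellipse fit via inner white discs, on z=12
m=(g>185).astype(np.uint8);m[:140]=0;m[185:]=0;m[:,:190]=0;m[:,318:]=0
for c in cv2.findContours(m,0,1)[0]:
    if cv2.contourArea(c)>150: e=cv2.fitEllipse(c);print('ring',np.round(cast(t,*e[0],12),1),np.round(e[1],1))
E
```

```text
cap [591.9 146.8 145. ] edges [np.float64(117.0), np.float64(177.0)] [np.float64(563.0), np.float64(626.0)]
[621.2 -41.   12. ]
[611.   53.2  12. ]
[600.7 147.4  12. ]
[593.8 205.9  33. ]
ring [603.1 145.8  12. ] [18.5 19.2]
ring [613.7  50.9  12. ] [18.8 19.1]
ring [624.4 -43.4  12. ] [18.7 19. ]
ring [ 634.6 -137.7   12. ] [18.5 18.7]
```

Scaled: 20 mm / 600 = 0.0333, 10 mm / 600 = 0.0167.

```bash
echo '[{"d":[-0.0067,0,0.0167]},{"d":[0,0,0.0333]},{"d":[0,0,0.0333]},{"d":[0,0,0.0167]},{"d":[0,0,0.0067]}]' | python3 -m jog >/dev/null
echo '[{},{},{}]' | python3 -m jog
python3 go.py 603 146 55
```

```text
t: 4.7
ee_pos: [604.3, 145.3, 55.8]
orientation: [-0.169, 3.137, 0.0]
ft_force: [-0.3, -0.1, -0.6]
width: 63.5
grasp_force: 30.0
t 4.70 pos [604.3 145.3  55.8] tool delta [1.3 0.8 0.8] rot [ 0.     0.001 -0.001] w 63.5 F [-0.3 -0.1 -0.6]
```

Scaled: 1 mm / 600 = 0.0017.

```bash
echo '[{"d":[0,0,0.0017]},{},{}]' | python3 -m jog
echo '[{},{},{}]' | python3 -m jog 78
echo '[{"d":[0,0,-0.0133]},{"d":[0,0,-0.025]},{"d":[0,0,-0.0333]},{"d":[0,0,-0.0333]},{}]' | python3 -m jog
python3 go.py 432 126 100
```

```text
t: 4.95
ee_pos: [604.3, 145.3, 54.9]
orientation: [-0.168, 3.136, 0.0]
ft_force: [0.9, -0.5, 0.0]
width: 63.4
grasp_force: 30.0
t: 5.2
ee_pos: [604.1, 145.1, 54.7]
orientation: [-0.168, 3.137, -0.0]
ft_force: [0.5, -0.6, -0.5]
width: 77.1
grasp_force: 0.0
t: 5.62
ee_pos: [606.6, 145.6, 122.0]
orientation: [-0.168, 3.131, 0.002]
ft_force: [0.5, -0.9, 0.3]
width: 78.0
grasp_force: 0.0
t 5.62 pos [606.6 145.6 122. ] tool delta [175.8  -0.9  20.9] rot [ 0.001  0.006 -0.001] w 78.0 F [ 0.5 -0.9  0.3]
```

Scaled: 40 mm / 600 = 0.0667, 35 mm / 600 = 0.0583.

```bash
echo '[{"d":[0.0333,0,0]},{"d":[0.0583,0,0]},{"d":[0.0667,0,0.0083]},{"d":[0.0583,0,0.0133]},{"d":[0.0417,0,0.0133]}]' | python3 -m jog 68 >/dev/null
echo '[{"d":[0.0333,0,0]},{"d":[0,-0.0017,0]},{},{}]' | python3 -m jog
python3 - <<'E'
from h import *
d=eyes.get_image('wrist');t=eyes.get_image('top')
cv2.imwrite('pics/w2.png',np.hstack([d['img'],cv2.resize(t['img'][130:250,140:268],(410,384),interpolation=2)])[::1,:,::-1][:, :800])
np.save('w2.npy',d,allow_pickle=True)
Z=d['range_z'];c=-d['R'].T@d['t'];v,u=np.mgrid[0:384,0:512]
P=(np.stack([(u-d['cx'])/d['fx'],(v-d['cy'])/d['fy'],np.ones(u.shape)],-1)*Z[...,None]-d['t'])@d['R']
m=(abs(P[...,2]-55)<5)&(abs(P[...,0]-430)<50)&(abs(P[...,1]-126)<50)&(Z>0)
e=cv2.minEnclosingCircle(np.argwhere(m)[:,::-1].astype(np.float32));print('wrist third',m.sum(),e,np.round(cast(d,*e[0],55),1))
E
python3 go.py 432 126 30
```

```text
t: 6.37
ee_pos: [431.9, 125.7, 97.1]
orientation: [-0.168, 3.135, 0.001]
ft_force: [0.0, 1.0, 0.3]
width: 67.9
grasp_force: 0.0
wrist third 3395 ((253.53651428222656, 210.796142578125), 34.03379821777344) [429.8 126.5  55. ]
t 6.47 pos [432.1 125.8  97. ] tool delta [ 0.2  0.2 67. ] rot [ 0.     0.002 -0.001] w 67.8 F [ 0.2 -0.1  0.4]
```

View pics/w2.png

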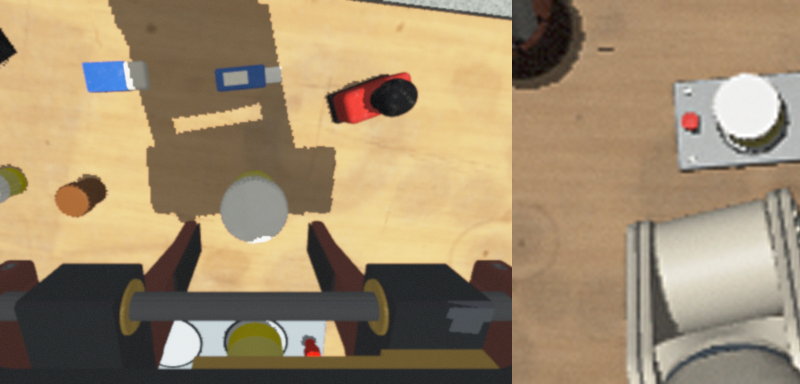

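The wrist half of this picture shows the third pot centred between the fingers at (254,210). The top-view half shows the largest pot upright on the ring beside the red knob, at about (750,105). I'll pick up the third pot.

Scaled: 20 mm / 600 = 0.0333, 17 mm / 600 = 0.0283.

```bash
echo '[{"d":[0.0017,0,0.0333]},{"d":[0,0,0.0333]},{"d":[0,0,0.0283]},{"d":[0,0,0.0167]},{}]' | python3 -m jog >/dev/null
echo '[{},{},{}]' | python3 -m jog
echo '[{},{},{},{},{}]' | python3 -m jog 30
echo '[{"d":[0,0,-0.0133]},{"d":[0,0,-0.0333]},{"d":[0,0,-0.0417]},{"d":[0,0,-0.0417]},{}]' | python3 -m jog
python3 go.py 614.5 51.5 110
```

```text
t: 7.13
ee_pos: [430.0, 125.5, 30.5]
orientation: [-0.168, 3.135, 0.0]
ft_force: [0.9, 0.0, 0.2]
width: 67.8
grasp_force: 0.0
t: 7.55
ee_pos: [429.5, 125.4, 30.1]
orientation: [-0.168, 3.136, 0.0]
ft_force: [-0.8, 0.0, 5.4]
width: 51.0
grasp_force: 30.0
t: 7.97
ee_pos: [431.4, 125.9, 111.5]
orientation: [-0.168, 3.131, 0.002]
ft_force: [0.7, 0.1, -0.1]
width: 50.9
grasp_force: 30.0
t 7.97 pos [431.4 125.9 111.5] tool delta [-174.   -93.6    2.5] rot [ 0.001  0.006 -0.001] w 50.9 F [ 0.7  0.1 -0.1]
```

Scaled: -26 mm / 600 = -0.0433, -24 mm / 600 = -0.04.

```bash
echo '[{"d":[-0.0167,-0.0083,0]},{"d":[-0.0333,-0.0183,0]},{"d":[-0.04,-0.0217,0]},{"d":[-0.0433,-0.025,0]},{"d":[-0.0433,-0.025,0]}]' | python3 -m jog >/dev/null
echo '[{"d":[-0.0433,-0.025,0]},{"d":[-0.0367,-0.0183,0]},{"d":[-0.02,-0.01,0]},{"d":[-0.0067,-0.005,0]},{}]' | python3 -m jog >/dev/null
echo '[{},{},{}]' | python3 -m jog
python3 go.py 611 51 43
```

```text
t: 9.05
ee_pos: [607.1, 50.4, 107.4]
orientation: [0.169, -3.136, -0.0]
ft_force: [0.1, 1.0, -0.5]
width: 50.8
grasp_force: 30.0
t 9.05 pos [607.1  50.4 107.4] tool delta [-4.   0.2 64.4] rot [ 0.    -0.001 -0.   ] w 50.8 F [ 0.1  1.  -0.5]
```

Scaled: 20 mm / 600 = 0.0333, 10 mm / 600 = 0.0167.

```bash
echo '[{"d":[-0.0067,0,0.0167]},{"d":[0,0,0.0333]},{"d":[0,0,0.0333]},{"d":[0,0,0.0167]},{"d":[0,0,0.005]}]' | python3 -m jog >/dev/null
echo '[{},{},{}]' | python3 -m jog
python3 go.py 611 51 42.5
```

```text
t: 9.72
ee_pos: [613.0, 50.5, 45.6]
orientation: [-0.168, 3.135, 0.0]
ft_force: [-0.5, 0.1, -0.4]
width: 50.8
grasp_force: 30.0
t 9.72 pos [613.   50.5  45.6] tool delta [1.9 0.7 3.1] rot [-0.     0.002 -0.001] w 50.8 F [-0.5  0.1 -0.4]
```

Scaled: 2 mm / 600 = 0.0033, 1.5 mm / 600 = 0.0025.

```bash
echo '[{"d":[0.0033,0.0008,0.0025]},{"d":[0,0,0.0022]},{},{}]' | python3 -m jog
echo '[{},{},{}]' | python3 -m jog 64
echo '[{"d":[0,0,-0.0133]},{"d":[0,0,-0.025]},{"d":[0,0,-0.0333]},{"d":[0,0,-0.0333]},{}]' | python3 -m jog
python3 go.py 450 -331 105
```

```text
t: 10.05
ee_pos: [610.2, 50.8, 42.2]
orientation: [-0.168, 3.137, 0.0]
ft_force: [-0.0, 0.5, 1.1]
width: 50.8
grasp_force: 30.0
t: 10.3
ee_pos: [610.3, 50.7, 42.0]
orientation: [-0.168, 3.137, -0.0]
ft_force: [-0.0, 0.1, -0.8]
width: 63.6
grasp_force: 0.0
t: 10.72
ee_pos: [612.8, 50.9, 109.1]
orientation: [-0.168, 3.131, 0.0]
ft_force: [1.7, 0.2, -0.1]
width: 64.0
grasp_force: 0.0
t 10.72 pos [612.8  50.9 109.1] tool delta [ 202.7 -362.3    2.9] rot [-0.     0.006 -0.001] w 64.0 F [ 1.7  0.2 -0.1]
```

Scaled: -34 mm / 600 = -0.0567, -33 mm / 600 = -0.055.

```bash
echo '[{"d":[0.015,-0.025,0]},{"d":[0.025,-0.0433,0]},{"d":[0.03,-0.055,0]},{"d":[0.0317,-0.0567,0]},{"d":[0.0317,-0.0567,0]}]' | python3 -m jog 56 >/dev/null
echo '[{"d":[0.0317,-0.0567,0]},{"d":[0.0317,-0.0567,0]},{"d":[0.0317,-0.0567,0]},{"d":[0.0317,-0.0567,0]},{"d":[0.03,-0.055,0]}]' | python3 -m jog >/dev/null
echo '[{"d":[0.025,-0.045,0.0083]},{"d":[0.0167,-0.03,0.0083]},{"d":[0.0067,-0.01,0]},{},{}]' | python3 -m jog >/dev/null
echo '[{},{}]' | python3 -m jog
cat > pots.py <<'E'
from h import *
t=eyes.get_image('top');np.save('t1.npy',t,allow_pickle=True)
im=t['img'].astype(int)
def cloud(d):
    v,u=np.mgrid[0:384,0:512]
    return (np.stack([(u-d['cx'])/d['fx'],(v-d['cy'])/d['fy'],np.ones(u.shape)],-1)*d['range_z'][...,None]-d['t'])@d['R']
def near(d,x,y,h,r=55):
    P=cloud(d);m=(abs(P[...,2]-h)<6)&(np.hypot(P[...,0]-x,P[...,1]-y)<r)&(d['range_z']>0)
    if m.sum()<20: return None
    e=cv2.minEnclosingCircle(np.argwhere(m)[:,::-1].astype(np.float32))
    q=np.argwhere(m)[:,::-1].mean(0)
    return m.sum(),'circ',np.round(cast(d,*e[0],h),1),'mean',np.round(cast(d,*q,h),1)
print('1 on strip',near(t,603,146,80));print('3 on strip',near(t,613,51,67))
E
python3 - <<'E'
from pots import *
d=eyes.get_image('wrist')
print('second',near(d,452,-331,44), near(t,452,-331,44))
E
python3 go.py 450 -331 19
```

```text
t: 12.13
ee_pos: [447.7, -329.7, 95.0]
orientation: [-0.171, 3.137, 0.0]
ft_force: [0.2, 0.4, 0.5]
width: 56.1
grasp_force: 0.0
1 on strip (np.int64(321), 'circ', array([604.1, 145.3,  80. ]), 'mean', array([604.4, 144.8,  80. ]))
3 on strip (np.int64(218), 'circ', array([612.6,  50.5,  67. ]), 'mean', array([613. ,  50.7,  67. ]))
second (np.int64(1816), 'circ', array([ 448.8, -330.4,   44. ]), 'mean', array([ 448.3, -330.5,   44. ])) None
t 12.23 pos [ 447.7 -329.9   95.1] tool delta [-2.2 -1.3 76.1] rot [-0.     0.     0.001] w 55.8 F [ 0.3 -0.3 -0.4]
```

Both placed pots are within about 1.5 mm of their ring centres. Picking up the second pot.

Scaled: 22 mm / 600 = 0.0367, 20 mm / 600 = 0.0333.

```bash
echo '[{"d":[-0.0017,-0.0017,0.0333]},{"d":[0,0,0.0367]},{"d":[0,0,0.0333]},{"d":[0,0,0.0167]},{"d":[0,0,0.0067]}]' | python3 -m jog >/dev/null
echo '[{},{},{}]' | python3 -m jog
echo '[{},{},{},{},{}]' | python3 -m jog 20
echo '[{"d":[0,0,-0.0133]},{"d":[0,0,-0.0333]},{"d":[0,0,-0.0417]},{"d":[0,0,-0.0417]},{}]' | python3 -m jog
python3 go.py 621.5 -43 98
```

```text
t: 12.9
ee_pos: [448.9, -332.2, 19.9]
orientation: [-0.168, 3.136, -0.002]
ft_force: [0.5, -0.1, -0.3]
width: 56.2
grasp_force: 0.0
t: 13.32
ee_pos: [448.5, -332.1, 19.5]
orientation: [-0.168, 3.136, -0.001]
ft_force: [-1.0, 0.3, 7.2]
width: 40.5
grasp_force: 30.0
t: 13.73
ee_pos: [450.3, -333.5, 101.4]
orientation: [-0.168, 3.132, -0.007]
ft_force: [0.8, -0.2, -0.9]
width: 40.3
grasp_force: 30.0
t 13.73 pos [ 450.3 -333.5  101.4] tool delta [-201.2  270.6    3.1] rot [-0.005  0.005 -0.001] w 40.3 F [ 0.8 -0.2 -0.9]
```

Scaled: 27 mm / 600 = 0.045, 22 mm / 600 = 0.0367.

```bash
echo '[{"d":[-0.015,0.02,0]},{"d":[-0.0267,0.0367,0]},{"d":[-0.0333,0.045,0]},{"d":[-0.0333,0.045,0]},{"d":[-0.0333,0.045,0]}]' | python3 -m jog >/dev/null
echo '[{"d":[-0.0333,0.045,0]},{"d":[-0.0333,0.045,0]},{"d":[-0.0333,0.045,0]},{"d":[-0.0333,0.045,0]},{"d":[-0.03,0.04,0]}]' | python3 -m jog >/dev/null
echo '[{"d":[-0.02,0.0267,0]},{"d":[-0.01,0.01,0]},{},{},{}]' | python3 -m jog >/dev/null
echo '[{},{}]' | python3 -m jog
python3 go.py 621.5 -43 32
```

```text
t: 15.15
ee_pos: [618.7, -44.0, 96.9]
orientation: [0.166, -3.137, 0.0]
ft_force: [-0.0, 0.1, 0.0]
width: 40.5
grasp_force: 30.0
t 15.15 pos [618.7 -44.   96.9] tool delta [-3.   0.7 64.9] rot [-0.    -0.    -0.003] w 40.5 F [-0.   0.1  0. ]
```

Scaled: 20 mm / 600 = 0.0333, 10 mm / 600 = 0.0167.

```bash
echo '[{"d":[-0.005,0.0012,0.0167]},{"d":[0,0,0.0333]},{"d":[0,0,0.0333]},{"d":[0,0,0.0167]},{"d":[0,0,0.005]}]' | python3 -m jog >/dev/null
echo '[{},{},{}]' | python3 -m jog
python3 go.py 621.5 -43 32
```

```text
t: 15.82
ee_pos: [622.9, -41.9, 34.6]
orientation: [-0.168, 3.136, -0.0]
ft_force: [-0.6, -0.4, -0.2]
width: 40.1
grasp_force: 30.0
t 15.82 pos [622.9 -41.9  34.6] tool delta [ 1.5 -0.9  2.6] rot [-0.     0.001 -0.001] w 40.1 F [-0.6 -0.4 -0.2]
```

Scaled: 1.3 mm / 600 = 0.0022, 1.2 mm / 600 = 0.002.

```bash
echo '[{"d":[0.0017,-0.0017,0.0022]},{"d":[0,0,0.002]},{},{}]' | python3 -m jog
echo '[{},{},{}]' | python3 -m jog 52
echo '[{"d":[0,0,-0.0133]},{"d":[0,0,-0.025]},{"d":[0,0,-0.0333]},{"d":[0,0,-0.0333]},{}]' | python3 -m jog
python3 go.py 445 -106 95
```

```text
t: 16.15
ee_pos: [621.4, -43.0, 31.6]
orientation: [-0.168, 3.137, -0.0]
ft_force: [-0.4, 0.4, 0.1]
width: 40.3
grasp_force: 30.0
t: 16.4
ee_pos: [621.3, -42.9, 31.5]
orientation: [-0.168, 3.137, 0.0]
ft_force: [0.6, 0.7, -0.0]
width: 51.6
grasp_force: 0.0
t: 16.82
ee_pos: [623.8, -43.1, 98.6]
orientation: [-0.168, 3.131, -0.001]
ft_force: [0.9, -0.2, -0.1]
width: 52.0
grasp_force: 0.0
t 16.82 pos [623.8 -43.1  98.6] tool delta [184.6 -43.4   2.6] rot [-0.001  0.006 -0.001] w 52.0 F [ 0.9 -0.2 -0.1]
```

Scaled: 34 mm / 600 = 0.0567, 32 mm / 600 = 0.0533.

```bash
echo '[{"d":[0.02,-0.005,0]},{"d":[0.04,-0.01,0]},{"d":[0.0533,-0.0133,0]},{"d":[0.0567,-0.0133,0]},{"d":[0.0567,-0.0133,0]}]' | python3 -m jog 44 >/dev/null
echo '[{"d":[0.0433,-0.01,0.0067]},{"d":[0.0233,-0.005,0.0067]},{"d":[0.01,-0.0017,0]},{},{}]' | python3 -m jog >/dev/null
echo '[{},{}]' | python3 -m jog
python3 - <<'E'
from pots import *
d=eyes.get_image('wrist');cv2.imwrite('pics/w3.png',d['img'][:,:,::-1])
print('smallest',near(d,446,-106,34,30),'second on strip',near(t,624,-43,56))
E
python3 go.py 445 -106 9
```

```text
t: 17.82
ee_pos: [446.3, -105.0, 86.6]
orientation: [-0.169, 3.136, -0.001]
ft_force: [-0.5, -0.0, 0.2]
width: 43.9
grasp_force: 0.0
1 on strip (np.int64(324), 'circ', array([604.9, 144.9,  80. ]), 'mean', array([604.5, 145.1,  80. ]))
3 on strip (np.int64(230), 'circ', array([612.6,  50.5,  67. ]), 'mean', array([612.9,  50.5,  67. ]))
smallest (np.int64(972), 'circ', array([ 443.6, -104.8,   34. ]), 'mean', array([ 443.7, -104.7,   34. ])) second on strip (np.int64(127), 'circ', array([623.8, -42.9,  56. ]), 'mean', array([623.7, -42.9,  56. ]))
t 17.92 pos [ 445.8 -105.    86.4] tool delta [ 1.  -0.9 77.4] rot [-0.     0.001 -0.   ] w 44.4 F [ 0.1  0.7 -0.4]
```

View pics/w3.png

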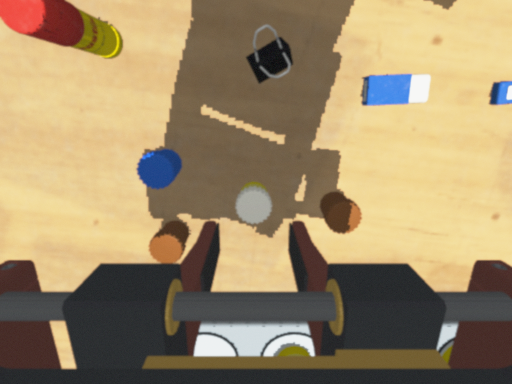

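The white cap of the smallest pot is at (254,205), between the fingers. The brown pots at (168,242) and (343,212) and the blue one at (160,168) are at least 70 mm away, clear of the fingers. Going down.

Scaled: 22 mm / 600 = 0.0367, 20 mm / 600 = 0.0333.

```bash
echo '[{"d":[0.0017,0,0.0333]},{"d":[0,0,0.0367]},{"d":[0,0,0.0333]},{"d":[0,0,0.0167]},{"d":[0,0,0.0067]}]' | python3 -m jog >/dev/null
echo '[{},{},{}]' | python3 -m jog
echo '[{},{},{},{},{}]' | python3 -m jog 10
echo '[{"d":[0,0,-0.0133]},{"d":[0,0,-0.0333]},{"d":[0,0,-0.0417]},{"d":[0,0,-0.0417]},{}]' | python3 -m jog
python3 go.py 633 -137.5 88
```

```text
t: 18.58
ee_pos: [444.6, -105.4, 11.2]
orientation: [-0.168, 3.136, -0.001]
ft_force: [-0.4, 0.0, -0.2]
width: 44.2
grasp_force: 0.0
t: 19.0
ee_pos: [444.4, -105.4, 11.0]
orientation: [-0.168, 3.136, -0.001]
ft_force: [-0.8, -0.2, 6.7]
width: 29.2
grasp_force: 30.0
t: 19.42
ee_pos: [446.2, -105.9, 92.3]
orientation: [-0.168, 3.131, -0.003]
ft_force: [0.4, -0.6, 0.4]
width: 29.1
grasp_force: 30.0
t 19.42 pos [ 446.2 -105.9   92.3] tool delta [-182.3  -51.4    5.4] rot [-0.002  0.006 -0.001] w 29.1 F [ 0.4 -0.6  0.4]
```

Scaled: -30 mm / 600 = -0.05, -28 mm / 600 = -0.0467.

```bash
echo '[{"d":[-0.0167,-0.005,0]},{"d":[-0.0333,-0.01,0]},{"d":[-0.0467,-0.0133,0]},{"d":[-0.05,-0.0133,0]},{"d":[-0.05,-0.0133,0]}]' | python3 -m jog >/dev/null
echo '[{"d":[-0.0467,-0.0133,0]},{"d":[-0.03,-0.0083,0]},{"d":[-0.02,-0.005,0]},{"d":[-0.0083,-0.0033,0]},{}]' | python3 -m jog >/dev/null
echo '[{},{},{}]' | python3 -m jog
python3 go.py 633 -137.5 23
```

```text
t: 20.5
ee_pos: [628.3, -136.4, 88.1]
orientation: [0.168, -3.136, -0.0]
ft_force: [0.3, 0.8, -0.4]
width: 29.3
grasp_force: 30.0
t 20.50 pos [ 628.3 -136.4   88.1] tool delta [-4.6 -1.6 65.1] rot [ 0.    -0.001 -0.001] w 29.3 F [ 0.3  0.8 -0.4]
```

```bash
echo '[{"d":[-0.005,-0.0017,0.0167]},{"d":[0,0,0.0333]},{"d":[0,0,0.0333]},{"d":[0,0,0.0167]},{"d":[0,0,0.005]}]' | python3 -m jog >/dev/null
echo '[{},{},{}]' | python3 -m jog
python3 go.py 632.5 -137.5 23
```

```text
t: 21.17
ee_pos: [633.2, -137.5, 26.3]
orientation: [-0.168, 3.135, -0.001]
ft_force: [-0.1, 0.2, -0.3]
width: 29.2
grasp_force: 30.0
t 21.17 pos [ 633.2 -137.5   26.3] tool delta [0.7 0.1 3.3] rot [-0.001  0.002 -0.001] w 29.2 F [-0.1  0.2 -0.3]
```

Scaled: 1.6 mm / 600 = 0.0027, 1.4 mm / 600 = 0.0023.

```bash
echo '[{"d":[0.0008,0,0.0027]},{"d":[0,0,0.0023]},{},{}]' | python3 -m jog
echo '[{},{},{}]' | python3 -m jog 42
echo '[{"d":[0,0,-0.0133]},{"d":[0,0,-0.03]},{"d":[0,0,-0.0417]},{"d":[0,0,-0.0417]},{"d":[0,0,-0.0417]}]' | python3 -m jog
echo '[{"d":[0.0417,0,0]},{"d":[0.0583,0,0]},{"d":[0.0667,0,0]},{"d":[0.0583,0,0]},{"d":[0.0417,0,0]}]' | python3 -m jog
echo '[{"d":[0.025,0,0]},{},{},{},{}]' | python3 -m jog
python3 - <<'E'
from pots import *
print('2',near(t,624,-43,56),'s',near(t,634,-138,46,30))
s=eyes.get_image('side')
cv2.imwrite('pics/end.png',np.vstack([cv2.resize(t['img'][130:270,140:380],(512,299),interpolation=2),s['img'][100:384]])[:,:,::-1])
E
```

```text
t: 21.5
ee_pos: [632.4, -137.5, 23.0]
orientation: [-0.168, 3.136, -0.001]
ft_force: [-0.0, 0.0, 3.6]
width: 29.3
grasp_force: 30.0
t: 21.75
ee_pos: [631.7, -137.3, 22.2]
orientation: [0.168, -3.137, -0.0]
ft_force: [0.8, -0.3, 0.3]
width: 41.8
grasp_force: 0.0
t: 22.17
ee_pos: [631.6, -137.2, 124.6]
orientation: [0.168, -3.136, -0.0]
ft_force: [0.9, 0.4, 0.4]
width: 41.9
grasp_force: 0.0
t: 22.58
ee_pos: [469.4, -154.1, 123.6]
orientation: [0.168, -3.135, -0.001]
ft_force: [-0.5, -0.1, -0.2]
width: 42.0
grasp_force: 0.0
t: 23.0
ee_pos: [459.5, -156.2, 123.7]
orientation: [-0.169, 3.136, -0.001]
ft_force: [0.2, 0.7, -0.1]
width: 42.0
grasp_force: 0.0
1 on strip (np.int64(319), 'circ', array([604.9, 144.9,  80. ]), 'mean', array([604.6, 145. ,  80. ]))
3 on strip (np.int64(217), 'circ', array([613. ,  50.4,  67. ]), 'mean', array([613.4,  49.9,  67. ]))
2 (np.int64(123), 'circ', array([623.8, -42.9,  56. ]), 'mean', array([623.7, -42.9,  56. ])) s (np.int64(62), 'circ', array([ 633.2, -137.5,   46. ]), 'mean', array([ 633.5, -137.8,   46. ]))
```

View pics/end.png

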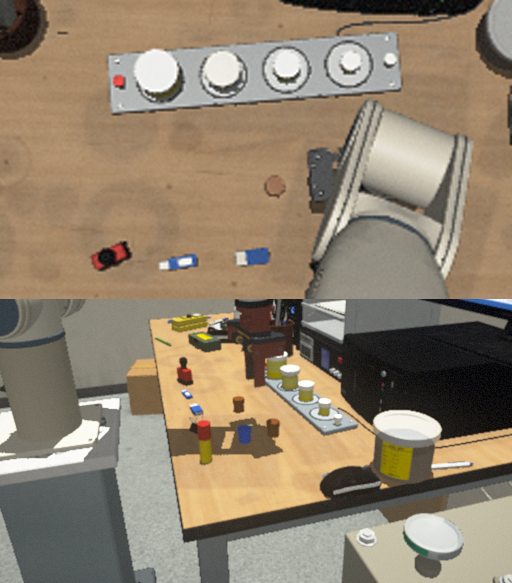

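The end picture shows all four pots upright in their rings in size order. In its top half they run from (157,75) by the red knob to (350,62) by the white knob, each within about 2 mm of its ring centre. The glue stick, stamp and look-alikes are still standing, and the arm is clear. Handing in.

```bash
python3 -c "
from workcell import ticket;print(ticket.close_job())"
```

```text
the job is handed in; nothing more can be done
None
```

The four pots stand upright in size order, largest by the red knob and smallest by the white, each within about 2 mm of its ring centre; the gripper is open and clear, the glue stick and stamp were not touched, and the job was handed in at about 23 s.

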